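# Weigh a shaker on a domed scale

### The arm

A 6-joint arm with a two-finger parallel gripper is mounted at the origin on a cart in front of the work surface, level with it; the furniture and walls round the work are solid. World frame = base frame: x ahead of the robot, y to its left, z up, the work surface at z = 0. Lengths are in m, angles in degrees, forces in N, time in s.
With the tool pointing down it reaches from about 0.35 to 0.975 m from the base axis. Payload 7.1 kg.
Tool frame: the origin (TCP) lies between the finger pads; the fingertips stand 11 mm ahead of it and the grasp point (between the pads) lies 8 mm behind it; z points along the fingers, y is the line along which they close (so a half turn about z gives the same grasp; the last joint's range is limited). The gripper opens to 88 mm and grips with 3 to 60 N. Pads are 20 mm wide; open, the fingers measure 115 mm over their backs; the gripper's body (75 mm by 178 mm) begins 61 mm behind the grasp point.
Start: joints at [66.864, 24.242, 93.386, -0, 62.372, -1.089], TCP at [0.235, 0.579, 0.234] pointing down, gripper open.
Joint ranges: [-172.04, 172.04], [-51.8, 120.97], [4.93, 147.93], [-75.15, 255.16], [6.16, 154.13], [-145.62, 145.62]. Speed limits (degrees/s): [136.94, 136.94, 172.46, 180, 180, 180].

### API

Orientations are given as [roll, pitch, yaw] about the fixed x, y, z axes, in that order (R = Rz(yaw) Ry(pitch) Rx(roll)).
In Python, from plant import ctrl gives the robot as it stands. The module is installed in compiled form; this text tells all that it offers.
- The arm moves only by the shell command python3 -m creep 'ROWS' [FORCE]. ROWS is JSON, a list that holds one entry, the list of rows, each a list of 7 numbers: the turn, a rotation vector about the world's x, y, z in degrees, then the shift along the world's x, y, z in cm, then the opening, from 0 (shut) to 1 (fully open). A call has 1 to 5 rows; each row is the pose to reach, as a shift and turn from the pose commanded when the call began; what a row does not reach only later rows make up. A row lasts 1/8 s, in which the tool goes at most 62.5 mm and 10.7 degrees, less where a joint would pass 70% of its speed; a pose out of reach is approached as far as the arm can. A call with a gripper value outside its range is refused whole. The fingers move at their own pace and stop on an object; FORCE is the grip in N (left out, the last holds). Time passes only in rows, so rows that repeat a pose let the fingers close. It gives the time, the measured TCP pose, the force, the opening and the grip force at its end, in the units of the state.
- ctrl.state(): the state, without advancing time (a new reading comes with each control period).
- ctrl.grab_frame(name): name is "scene" or "top" or "wrist"; returns (picture, depth): 384x512x3 uint8, blue, green, red; 384x512 float32, m along the optical axis (not along the pixel's ray), 0 where there is no reading.
- ctrl.camera_info(name): a dict with "fx", "fy", "cx", "cy" (pixels), "rvec" (rotation vector, rad) and "tvec" (3), from world to camera coordinates, as OpenCV has them. Camera axes: x right, y down, z forward; pixel columns grow to the right and rows downward; lengths in m; the calibration is good to about 2 mm. A picture is of the moment at which its call begins: read the wrist's pose just before it. camera_info takes no time and is no camera call; for the wrist camera it gives the pose at the moment of the call.
- ctrl.close_job(): hands the job in; it is judged then, once.
The state is a dict: "time": time; "qpos": joint angles; "qvel": joint speeds; "effort": joint torques, N m; "ee_pos": TCP position; "eef_rot": TCP orientation; "contact_force": force on the tool from outside, world axes, zero at the start; "wrist_torque": the same for the moment, N m; "opening": finger opening in m; "grasp_force": force on a finger pad.
Only numpy, scipy, OpenCV 4.12 (cv2) and the standard library are available. Lean on these libraries where they do the work, as an engineer would, in place of code of your own. Each camera call takes 0.05 s, during which the arm holds its last target. There are 200 camera calls.

### The job

Weigh the steel shaker: stand it upright, balanced on the crown of the scale's domed weighing head, and let go of it while the release slide is still fully home. Then take the knob of the spring-return release slide, draw it out until its pointer lines up with the ridge of the mark clip on the rail, and hold it there for the reading: the program finishes while still holding the knob at the mark, with the shaker still balanced and not touched. Leave the other things where they are.

Things in the scene. Friction and masses are not known exactly. Their poses are not given: they have to be found in the camera images.
- shaker: The only shaker on the board: a plain steel cylinder with a perforated cap, 55 mm in diameter, 79 mm tall, about 0.13 to 0.25 kg, loose and upright on the board, base at z = 85 mm. Origin at the centre of its underside, z up along its axis.
- scale: White bench scale, fixed on a wooden board over the burners (board top at z = 85 mm), turned up to 0.35 rad. Origin on the board top; its -x is its front (roughly to the robot). Housing x = -30 to +135 mm, 150 mm wide, 55 mm high, domed head on top. In front a low aluminium tongue with two rails, x = -30 to -165 mm, 74 mm wide, at most 30 mm high.
- crown (a point): Highest point of the scale's domed steel head, 78 mm above the board, at scale x = +50 mm, y = 0, with the scale's axes. The dome is a spherical cap of radius 120 mm, 116 mm in diameter, 15 mm high, on a grey collar 128 mm in diameter. A thing set down off the crown leans or slides off.
- release_slide: The release slide: a flat steel bar 30 mm wide between the rails, with the knob and the pointer on it. Slides 0 to 65 mm along the scale's -x (out towards the front); no stop at the mark. Its axes are the scale's, its origin is the scale's when home. A spring draws it home with about 4 N, plus 0.9 N for each 10 mm drawn out; let go, it snaps back.
- knob (a point): Grip point on the axis of the slide's knob, 70 mm above the board: an upright black cylinder 22 mm in diameter, its sides free from 33 to 91 mm above the board, at scale x = -100 mm, y = 0 when home (150 mm in front of the crown). It can be gripped from above in any direction; the pointer, 40 mm behind it, reaches up to 44 mm, everything else round it is lower.
- pointer (a point): Point of the slide's pointer, a dark blade 3 mm thick that reaches over the left (+y) rail; 40 mm above the board, at scale x = -60 mm when home, moving with the knob.
- mark (a point): Top of the thin dark ridge across the mark clip, an aluminium clip 16 mm long on the left (+y) rail in front of the pointer. 37.5 mm above the board, fixed. It stands 22 to 48 mm in front of (scale -x from) the pointer's home place; the slide is at the mark when pointer and ridge have the same scale x.
- spice_jar: Bystander: spice jar with a black cap, 41 mm in diameter, 105 mm tall; origin at the centre of its underside.
- garlic_bulb: Bystander: garlic bulb, 60 mm wide, 59 mm tall; origin at the centre of its underside.
- herb_tray: Bystander: white tray of herbs, 99 x 185 x 55 mm; origin at the centre of its underside.
- lidded_box: Bystander: box with a closed lid, 106 x 114 x 64 mm; origin at the centre of its underside.

How it is judged (in metres and radians):
On the way, in this order (a step that is already met when the one before it is completed fails the run):
1. the shaker stands balanced on the crown, let go, with the slide still home (horizontal distance between shaker and crown below 0.018 m and angle between shaker's own z axis and vertical below 0.26 rad and z of shaker in the frame of crown between -0.008 and 0.008 m and contact force between shaker and scale above 0.3 N and contact force between shaker and the arm below 0.05 N and contact force between shaker and the fingers below 0.05 N and linear speed of shaker below 0.03 m/s and x of pointer in the frame of scale above -0.066 m), for 0.4 s.
2. the slide is drawn to the mark by the fingers with the shaker still balanced (horizontal distance between shaker and crown below 0.018 m and angle between shaker's own z axis and vertical below 0.26 rad and z of shaker in the frame of crown between -0.008 and 0.008 m and contact force between shaker and scale above 0.3 N and contact force between shaker and the arm below 0.05 N and contact force between shaker and the fingers below 0.05 N and linear speed of shaker below 0.03 m/s and x of pointer in the frame of mark between -0.006 and 0.006 m and contact force between the fingers and release_slide above 1.5 N and linear speed of release_slide below 0.01 m/s), for 0.2 s.
At the end, for the whole second after the job is handed in: The shaker stands on the dome, within 18 mm of the crown and leaning less than 15 degrees, at rest and touched by no part of the robot; the slide is held by the fingers, still, with its pointer within 6 mm of the mark's ridge along the slide (all of step 2); the arm keeps its last pose, push and grip.
It fails at once if the spice jar is moved by more than 25 mm or knocked over (distance of spice_jar from where it was at the start of the episode above 0.025 m or angle between spice_jar's own z axis and vertical above 0.5 rad).
It fails at once if the garlic bulb is moved by more than 25 mm or knocked over (distance of garlic_bulb from where it was at the start of the episode above 0.025 m or angle between garlic_bulb's own z axis and vertical above 0.5 rad).
It fails at once if the herb tray is moved by more than 25 mm or knocked over (distance of herb_tray from where it was at the start of the episode above 0.025 m or angle between herb_tray's own z axis and vertical above 0.5 rad).
It fails at once if the lidded box is moved by more than 25 mm or knocked over (distance of lidded_box from where it was at the start of the episode above 0.025 m or angle between lidded_box's own z axis and vertical above 0.5 rad).
It also fails if it takes over 51 s, if anything falls off the work surface, if the arm or the gripper's body presses on something with over 40 N, if the wrist force passes 120 N, or if a joint passes its speed limit or range.

## Working session

There is one attempt and no reset: what is moved stays moved. The work goes in short steps, Python scripts to look and compute and a shell command to move; the robot and the scene stay as the last step left them, time stands still between calls to the robot, and variables do not carry over. Pictures are saved under pics/ and viewed, at most 10 in all, crops included, and the job is handed in when it is done.

```bash
mkdir -p pics
cat > h.py <<'E'
import numpy as np, cv2
from plant import ctrl
def cam(n):
    c=ctrl.camera_info(n);R=cv2.Rodrigues(np.array(c["rvec"],float))[0];t=np.array(c["tvec"],float).ravel()
    return c,R,t
def cloud(n):
    c,R,t=cam(n);im,d=ctrl.grab_frame(n)
    v,u=np.mgrid[:384,:512]
    P=np.stack([(u-c["cx"])/c["fx"]*d,(v-c["cy"])/c["fy"]*d,d],-1)
    W=(P-t)@R; W[d<=0]=np.nan
    return im,d,W
def ray(n,u,v,z,C=None):
    c,R,t=C or cam(n);o=-R.T@t;r=R.T@np.array([(u-c["cx"])/c["fx"],(v-c["cy"])/c["fy"],1])
    return o+r*(z-o[2])/r[2]
E
python3 - <<'E'
from h import *
ims=[]
for n in("scene","top"):
    im,d,W=cloud(n);cv2.imwrite(f"pics/{n}0.png",im);np.savez(f"{n}0.npz",im=im,d=d,W=W)
    c,R,t=cam(n);print(n,-R.T@t,c["fx"])
print(ctrl.state())
E
```

```text
scene [-0.02005587  0.43660993  0.51493001] 347.4442595666738
top [ 0.51489999 -0.01478743  1.12275563] 365.1190596155367
{'time': 0.1, 'qpos': array([ 6.68659947e+01,  2.42803697e+01,  9.34246897e+01,  2.13223556e-03,
        6.23727600e+01, -1.09019288e+00]), 'qvel': array([-0.03669027, -0.01803064, -0.15273899,  0.01070595,  0.03189786,
        0.07398927]), 'effort': array([-2.37898275e-04, -5.45612419e+01, -2.74324501e+01,  6.43999712e-02,
        1.88625406e-02, -3.76653588e-05]), 'ee_pos': array([0.2343712 , 0.57888716, 0.23299218]), 'eef_rot': array([-1.79922230e+02, -3.36805587e-03,  1.57955195e+02]), 'contact_force': array([ 0.51297452, -0.04709733,  0.00354821]), 'wrist_torque': array([ 0.01956569,  0.01322887, -0.01991468]), 'grasp_force': 0.0, 'opening': 0.08814200660872758}
```

View pics/scene0.png

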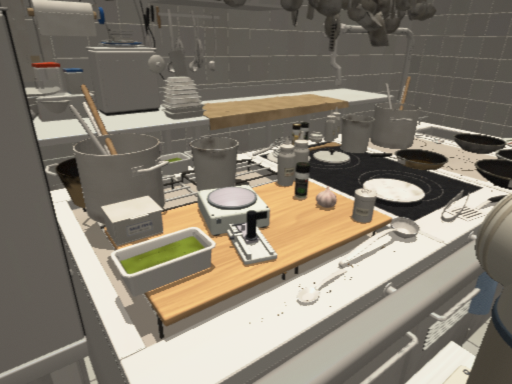

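View pics/top0.png

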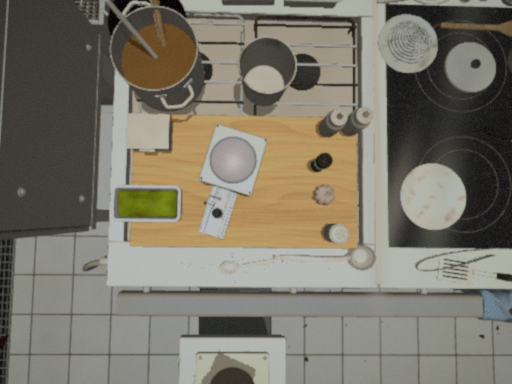

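The scene view shows the scale at (235,207), its knob at (252,222), a steel cylinder at (363,205), the spice jar at (302,178) and the garlic at (326,198). In the top view the dome is at (233,160), the knob at (217,213), the cylinder at (338,234), and two taller steel-capped items are at (333,122) and (358,120).

Run:
```python
from h import *
T=np.load("top0.npz");W=T["W"];im=T["im"]
for n,(u,v) in dict(sh=(338,234),a=(335,120),b=(360,117),jar=(320,163),garlic=(324,194),tray=(147,204),box=(148,130),dome=(233,160),knob=(217,213),board=(290,200),cab=(60,100),cab2=(60,220),pot=(155,50),pot2=(265,65)).items():
    print(n,W[v,u].round(3))
# shaker top: points near its top
def blob(c,r,z0,z1,Wc=W):
    m=(np.hypot(Wc[...,0]-c[0],Wc[...,1]-c[1])<r)&(Wc[...,2]>z0)&(Wc[...,2]<z1)
    return m
z=W[...,2]
m=blob(W[234,338],.05,.150,.18)
p=W[m];print("sh top",m.sum(),p.mean(0),p.min(0),p.max(0))
# dome sphere fit
m=blob(W[160,233],.056,.14,.17);p=W[m]
A=np.c_[2*p,np.ones(len(p))];s=np.linalg.lstsq(A,(p**2).sum(1),rcond=None)[0]
print("dome",m.sum(),s[:3],np.sqrt(s[3]+s[:3]@s[:3]),p[:,2].max())
# knob top
m=blob(W[213,217],.03,.16,.19);p=W[m];print("knob",m.sum(),p.mean(0),p.min(0),p.max(0))
# housing outline at z=.14
c=W[160,233]
m=(np.hypot(W[...,0]-c[0],W[...,1]-c[1])<.16)&(z>.13)&(z<.17)
m=cv2.morphologyEx(m.astype(np.uint8),cv2.MORPH_OPEN,np.ones((15,15)))
p=W[m>0]; print(cv2.minAreaRect(p[:,:2].astype(np.float32)))
cv2.imwrite("pics/t1.png",cv2.resize(im[110:260,180:370],None,fx=4,fy=4,interpolation=cv2.INTER_CUBIC))
```

```text
sh [ 0.469 -0.276  0.163]
a [ 0.76  -0.255  0.216]
b [ 0.769 -0.319  0.216]
jar [ 0.653 -0.222  0.19 ]
garlic [ 0.576 -0.246  0.132]
tray [0.542 0.235 0.123]
box [0.74  0.233 0.149]
dome [0.661 0.003 0.163]
knob [0.52  0.042 0.172]
board [ 0.561 -0.16   0.084]
cab [0.776 0.404 0.281]
cab2 [0.499 0.403 0.254]
pot [0.947 0.213 0.18 ]
pot2 [ 0.959 -0.085  0.075]
sh top 351 [ 0.46970303 -0.27898941  0.16070106] [ 0.44269312 -0.3070094   0.15044442] [ 0.49553576 -0.25273282  0.1676689 ]
dome 1349 [0.6637411  0.00361255 0.05698703] 0.10553908128841866 0.16514033678256881
knob 60 [0.52005058 0.04467446 0.17379573] [0.50981959 0.03447642 0.16325761] [0.53057656 0.05533935 0.17800836]
((0.6659852862358093, 0.0030087903141975403), (0.14979785680770874, 0.16696548461914062), 74.08879089355469)
```

View pics/t1.png

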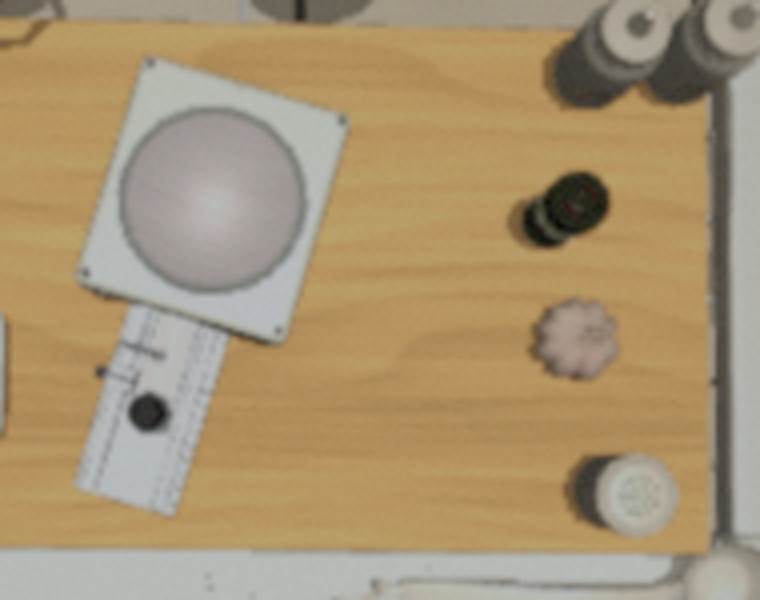

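The crop shows the dome centred at (213,200), the knob at (148,412), the pointer blade at about (120–160,345–357), the mark ridge at about (100–135,370–380) and the shaker cap at (637,495). Scale yaw is about −15.9° and the crown is about (0.664, 0.004). I'll move in and turn the tool 6° to yaw 164°, so the fingers close along the scale's y.

```bash
python3 -m creep '[[[0,0,2,0,-5,3,1],[0,0,4,1,-11,7,1],[0,0,6,3,-17,9,1],[0,0,6,5,-23,9,1],[0,0,6,8,-29,9,1]]]'
python3 -m creep '[[[0,0,0,3,-5,0,1],[0,0,0,6,-10,0,1],[0,0,0,8,-15,1,1],[0,0,0,10,-20,2,1],[0,0,0,11,-24,2,1]]]'
```

```text
time: 0.72
ee_pos: [0.3069, 0.304, 0.3239]
eef_rot: [180.0, 0.0, 164.0]
contact_force: [-0.2, 0.3, 0.8]
opening: 0.0877
grasp_force: 0.0
time: 1.35
ee_pos: [0.4177, 0.0639, 0.3441]
eef_rot: [180.0, 0.1, 163.9]
contact_force: [0.2, 0.2, -0.8]
opening: 0.0878
grasp_force: 0.0
```

Run:
```python
from h import *
C=cam("wrist");im,d,W=cloud("wrist");np.savez("w1.npz",im=im,d=d,W=W,K=[C[0][k] for k in("fx","fy","cx","cy")],R=C[1],t=C[2])
c,R,t=C;print(-R.T@t,R[2])
for p in((.6636,.0037,.163),(.52,.0445,.176),(.5575,.034,.125)):
    q=R@np.array(p)+t;print(q[:2]/q[2]*c["fx"]+[c["cx"],c["cy"]])
cv2.imwrite("pics/w1.png",im)
```

```text
[0.3400312  0.08656165 0.4944899 ] [ 0.28020731 -0.08044156 -0.95656313]
[262.71470779 347.14705529]
[263.20404185 254.4018109 ]
[262.27885764 260.48247337]
```

View pics/w1.png

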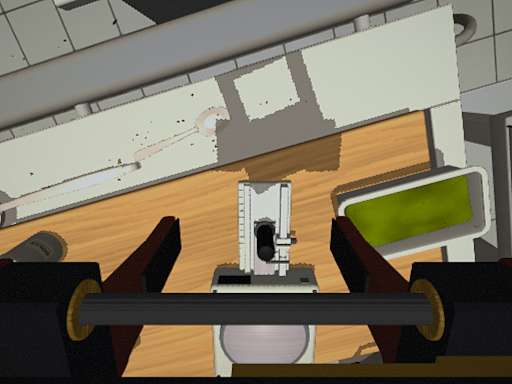

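The wrist view shows the knob at (265,240), with its top near (263,255) where predicted. The pointer blade is near (278,262), and the clip with its ridge is near (287,241). I'll zoom in for the draw length.

Run:
```python
from h import *
f=np.load("w1.npz");im=f["im"];K=f["K"];C=(dict(fx=K[0],fy=K[1],cx=K[2],cy=K[3]),f["R"],f["t"])
cv2.imwrite("pics/w1c.png",cv2.resize(im[215:280,225:310],None,fx=9,fy=9,interpolation=cv2.INTER_NEAREST))
a=np.radians(-15.9);X=np.array([np.cos(a),np.sin(a)]);O=np.array([.6636,.0037])-.05*X
g=im.min(2)
for v in range(232,270): 
    p=ray("",286,v,.123,C)[:2]-O;print(v,g[v,276:300:2],(p@X*1000).round(1))
```

```text
232 [206 176 153 203 206 187 190  48  50  45  90  85] -102.1
233 [136 137 159 203 204 175 118  48  46  52  89  85] -100.7
234 [ 85  49 165 203 206 174  59  47  58  57  86  83] -99.2
235 [ 79  54 167 203 203 178  59  57  83  60  81  79] -97.7
236 [ 69  56 173 208 210 177  62  78  90  85  83  78] -96.2
237 [ 81  52 145 183 180 149  53  60  70  69  76  79] -94.7
238 [ 83 106  84 127 106  84 107  81  26  27  59  79] -93.3
239 [107 185 152 171 175 153 189 158  37  35  53  77] -91.8
240 [129 213 202 202 203 204 209 187  55  58  55  80] -90.3
241 [131 209 197 198 197 199 207 178  68  66  63  85] -88.8
242 [142 218 204 204 208 188 214 164  57  58  71  86] -87.3
243 [123 180 171 174 177 120 180 127  65  65  79  86] -85.8
244 [76 18 13 15 15 18 16 41 78 78 89 93] -84.3
245 [131  88  95  95  93  92  94  79  90  91  92  94] -82.8
246 [169 158 160 162 158 158 163 116  92  93  92  93] -81.2
247 [191 214 203 201 201 204 210 151  89  93  95  95] -79.7
248 [200 198 194 188 194 191 192 124  93  95  93  97] -78.2
249 [222 158 187 184 195 183 171  87  94  96  89  89] -76.7
250 [193 167 197 202 202 186 1
[... 445 characters left out ...]
64.4
258 [212 166 153 218 151 166 156  77  83  86  87  89] -62.8
259 [204 155 202 199 205 173 146  85  88  88  88  89] -61.3
260 [135 100 132 132 133 112  92  88  88  89  91  90] -59.7
261 [28 30 29 25 27 29 19 92 90 87 86 87] -58.1
262 [66 71 67 65 65 66 60 95 88 86 84 85] -56.6
263 [139  95 140 135 136 116 104  74  80  80  75  62] -55.0
264 [217 133 215 215 211 174 150  40  55  65  44  44] -53.4
265 [205 124 204 202 201 153 142  42  43  43  47  45] -51.9
266 [201 126 205 201 198 139 144  42  47  46  45  47] -50.3
267 [202 125 206 198 199 157 156  48  52  51  58  56] -48.7
268 [207 130 204 199 197 171 155  62  66  65  67  66] -47.1
269 [186 116 206 200 195 161 134  63  62  63  66  65] -45.5
```

View pics/w1c.png

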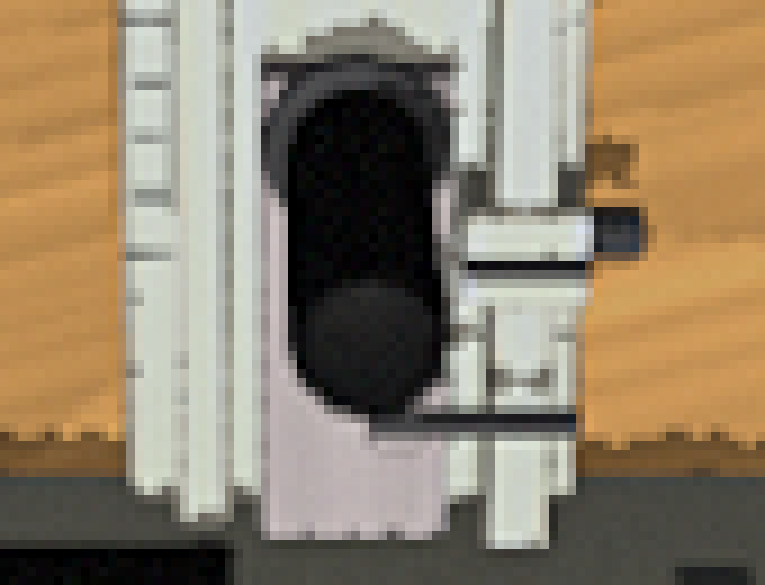

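Pointer at −59 mm and ridge at −84 mm along the scale's x give a draw of about 25 mm. Next is the shaker at (0.4695, −0.279).

```bash
python3 -m creep '[[[0,0,0,1,-6,0,1],[0,0,0,2,-12,0,1],[0,0,0,3,-18,0,1],[0,0,0,4,-24,0,1],[0,0,0,5,-29,0,1]]]'
python3 -m creep '[[[0,0,0,0.2,-5.3,-2,1],[0,0,0,0.2,-5.3,-5,1],[0,0,0,0.2,-5.3,-9,1],[0,0,0,0.2,-5.3,-10,1],[0,0,0,0.2,-5.3,-10,1]]]'
python3 - <<'E'
from h import *
im,d,W=cloud("wrist");cv2.imwrite("pics/w2.png",im)
s=ctrl.state();print(s["ee_pos"],s["eef_rot"],s["contact_force"],s["qpos"])
m=(np.hypot(W[...,0]-.47,W[...,1]+.279)<.045)&(W[...,2]>.155)&(W[...,2]<.172)
p=W[m];print(m.sum(),p.mean(0),p.min(0),p.max(0))
E
```

```text
time: 2.02
ee_pos: [0.4666, -0.2264, 0.3432]
eef_rot: [180.0, -0.0, 163.9]
contact_force: [1.1, -0.3, 0.2]
opening: 0.0875
grasp_force: 0.0
time: 2.65
ee_pos: [0.4688, -0.277, 0.2434]
eef_rot: [180.0, -0.1, 164.0]
contact_force: [0.1, -0.9, 1.4]
opening: 0.0879
grasp_force: 0.0
[ 0.46937892 -0.27731161  0.24437313] [-1.79984052e+02  4.96821054e-02  1.63973450e+02] [ 0.97005038 -0.28721524  0.4436082 ] [-3.18245650e+01  1.67941530e+01  1.03040586e+02 -2.09839941e-03
  6.01131136e+01 -1.05796963e+02]
3370 [ 0.46786671 -0.27743937  0.16172928] [ 0.44250428 -0.30532459  0.15505764] [ 0.49694614 -0.25075083  0.16547204]
```

View pics/w2.png

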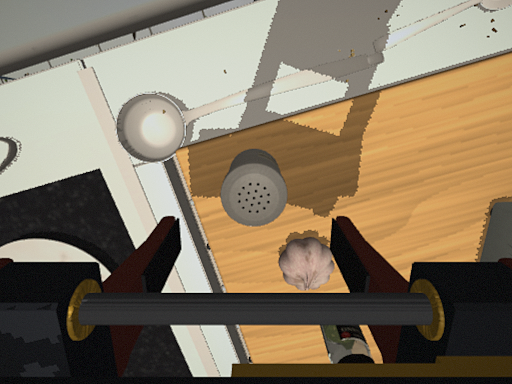

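The perforated cap is centred at (254,195) between the fingers, with the garlic clear at (305,265). The tool is within 1 mm of the shaker axis, so I'll descend 12 cm and grip.

```bash
python3 -m creep '[[[0,0,0,0,-0.1,-3,1],[0,0,0,0,-0.1,-6,1],[0,0,0,0,-0.1,-9,1],[0,0,0,0,-0.1,-11,1],[0,0,0,0,-0.1,-12,1]]]'
python3 -m creep '[[[0,0,0,0,0,0,0.6],[0,0,0,0,0,0,0.55],[0,0,0,0,0,0,0.5],[0,0,0,0,0,0,0.5],[0,0,0,0,0,0,0.5]]]' 15
```

```text
time: 3.32
ee_pos: [0.4696, -0.2784, 0.124]
eef_rot: [-180.0, 0.1, 164.0]
contact_force: [0.3, -0.8, 0.3]
opening: 0.0876
grasp_force: 0.0
time: 3.95
ee_pos: [0.4692, -0.2785, 0.1242]
eef_rot: [-180.0, 0.1, 164.0]
contact_force: [-0.2, 0.3, 5.4]
opening: 0.0548
grasp_force: 15.0
```

```bash
python3 -m creep '[[[0,0,0,0,0,1,0.5],[0,0,0,0,0,4,0.5],[0,0,0,0,0,8,0.5],[0,0,0,0,0,12,0.5],[0,0,0,0,0,14,0.5]]]'
python3 -m creep '[[[0,0,0,2,3,0,0.5],[0,0,0,5,7,0,0.5],[0,0,0,8,11,0,0.5],[0,0,0,11,15,0,0.5],[0,0,0,13,19,0,0.5]]]'
python3 -m creep '[[[0,0,0,2,3,0,0.5],[0,0,0,4,6,0,0.5],[0,0,0,6,8.4,0,0.5],[0,0,0,6.4,9.2,0,0.5],[0,0,0,6.4,9.2,0,0.5]]]'
python3 - <<'E'
from h import *
for n in("top","scene"):
    im,d,W=cloud(n);cv2.imwrite(f"pics/{n}2.png",im)
s=ctrl.state();print(s["ee_pos"],s["eef_rot"],s["contact_force"],s["grasp_force"])
im,d,W=cloud("wrist")
p0=s["ee_pos"]
m=(np.hypot(W[...,0]-p0[0],W[...,1]-p0[1])<.035)&(W[...,2]>p0[2]+.03)&(W[...,2]<p0[2]+.046)
p=W[m];print(m.sum(),p.mean(0),p.min(0),p.max(0))
E
```

```text
time: 4.58
ee_pos: [0.4693, -0.2785, 0.2661]
eef_rot: [-180.0, 0.2, 164.0]
contact_force: [-0.1, 0.5, -0.8]
opening: 0.055
grasp_force: 15.0
time: 5.2
ee_pos: [0.5996, -0.0867, 0.2637]
eef_rot: [180.0, 0.0, 164.0]
contact_force: [0.8, 0.7, -2.8]
opening: 0.0549
grasp_force: 15.0
time: 5.82
ee_pos: [0.6623, 0.0039, 0.2632]
eef_rot: [-180.0, -0.1, 164.0]
contact_force: [-0.2, 0.1, -2.5]
opening: 0.0546
grasp_force: 15.0
[0.66208184 0.00304552 0.26340835] [-1.79971647e+02 -4.15393333e-02  1.63925081e+02] [-0.00817382 -0.66629059 -0.81295915] 14.99986320734024
8682 [0.65288677 0.00599895 0.30075788] [ 0.63486283 -0.02555967  0.29341152] [0.69108484 0.03791447 0.30939203]
```

The shaker hangs straight, centred within about 1 mm of the crown. Lowering it.

```bash
python3 -m creep '[[[0,0,0,0.1,0,-1.5,0.5],[0,0,0,0.1,0,-3,0.5],[0,0,0,0.1,0,-4.5,0.5],[0,0,0,0.1,0,-5.4,0.5],[0,0,0,0.1,0,-5.4,0.5]]]'
python3 -m creep '[[[0,0,0,0,0,-0.1,0.5],[0,0,0,0,0,-0.2,0.5],[0,0,0,0,0,-0.3,0.5],[0,0,0,0,0,-0.4,0.5],[0,0,0,0,0,-0.4,0.5]]]'
```

```text
time: 6.6
ee_pos: [0.6633, 0.0038, 0.2082]
eef_rot: [-180.0, -0.1, 164.0]
contact_force: [0.6, -0.4, -1.2]
opening: 0.0549
grasp_force: 15.0
time: 7.22
ee_pos: [0.6638, 0.0038, 0.2055]
eef_rot: [-180.0, -0.0, 164.0]
contact_force: [-1.0, 0.7, -2.0]
opening: 0.0547
grasp_force: 15.0
```

```bash
for i in 1; do python3 -m creep '[[[0,0,0,0,0,-0.1,0.5],[0,0,0,0,0,-0.1,0.5],[0,0,0,0,0,-0.2,0.5],[0,0,0,0,0,-0.2,0.5],[0,0,0,0,0,-0.2,0.5]]]'; done
python3 -c "
from plant import ctrl
s=ctrl.state();print(s['contact_force'],s['ee_pos'])"
python3 -m creep '[[[0,0,0,0,0,-0.1,0.5],[0,0,0,0,0,-0.1,0.5],[0,0,0,0,0,-0.1,0.5]]]'
```

```text
time: 7.85
ee_pos: [0.6638, 0.0038, 0.2035]
eef_rot: [-180.0, -0.0, 164.0]
contact_force: [0.2, -1.2, -1.7]
opening: 0.0548
grasp_force: 15.0
[ 0.20711834 -1.15581363 -1.69880288] [0.66382504 0.00378286 0.20345046]
time: 8.22
ee_pos: [0.6638, 0.0038, 0.2025]
eef_rot: [-180.0, -0.0, 164.0]
contact_force: [-0.4, 0.2, -1.7]
opening: 0.0552
grasp_force: 15.0
```

```bash
python3 -m creep '[[[0,0,0,0,0,-0.1,0.5],[0,0,0,0,0,-0.1,0.5],[0,0,0,0,0,-0.1,0.5]]]'
```

```text
time: 8.6
ee_pos: [0.664, 0.0038, 0.2019]
eef_rot: [180.0, 0.0, 164.0]
contact_force: [-0.9, 0.5, 4.2]
opening: 0.0546
grasp_force: 15.0
```

```bash
python3 -m creep '[[[0,0,0,0,0,-0.05,0.5],[0,0,0,0,0,-0.05,0.5],[0,0,0,0,0,-0.05,0.5]]]'
```

```text
time: 8.98
ee_pos: [0.664, 0.0038, 0.2019]
eef_rot: [180.0, 0.0, 164.0]
contact_force: [-2.9, 0.2, 6.6]
opening: 0.0548
grasp_force: 15.0
```

Contact at z ≈ 0.202, as expected. Unloading slightly and opening slowly.

```bash
python3 -m creep '[[[0,0,0,0,0,0.08,0.5],[0,0,0,0,0,0.08,0.5],[0,0,0,0,0,0.08,0.5]]]' 4
python3 -m creep '[[[0,0,0,0,0,0,0.64],[0,0,0,0,0,0,0.66],[0,0,0,0,0,0,0.7],[0,0,0,0,0,0,0.8],[0,0,0,0,0,0,0.9]]]'
python3 -m creep '[[[0,0,0,0,0,0,1],[0,0,0,0,0,0,1],[0,0,0,0,0,0,1],[0,0,0,0,0,0,1],[0,0,0,0,0,0,1]]]'
python3 - <<'E'
from h import *
im,d,W=cloud("wrist");cv2.imwrite("pics/w3.png",im)
m=(np.hypot(W[...,0]-.6636,W[...,1]-.0037)<.036)&(W[...,2]>.232)&(W[...,2]<.255)
p=W[m];print(m.sum(),p.mean(0),p.min(0),p.max(0))
q=p[p[:,2]>.236];A=np.c_[q[:,:2],np.ones(len(q))];print(np.degrees(np.linalg.lstsq(A,q[:,2],rcond=None)[0][:2]))
E
```

```text
time: 9.35
ee_pos: [0.6641, 0.0038, 0.2019]
eef_rot: [180.0, 0.0, 164.0]
contact_force: [-0.2, 0.9, 3.9]
opening: 0.0548
grasp_force: 4.0
time: 9.98
ee_pos: [0.6638, 0.0038, 0.2017]
eef_rot: [-180.0, -0.0, 164.0]
contact_force: [0.3, 0.0, -0.1]
opening: 0.0765
grasp_force: 0.0
time: 10.6
ee_pos: [0.6638, 0.0038, 0.2018]
eef_rot: [180.0, 0.0, 163.9]
contact_force: [-0.4, 0.5, 0.5]
opening: 0.0879
grasp_force: 0.0
7419 [0.65407606 0.00284012 0.23901382] [ 0.63628567 -0.02738345  0.23200294] [0.69092187 0.02708963 0.24315947]
[1.69023934 1.75109374]
```

View pics/w3.png

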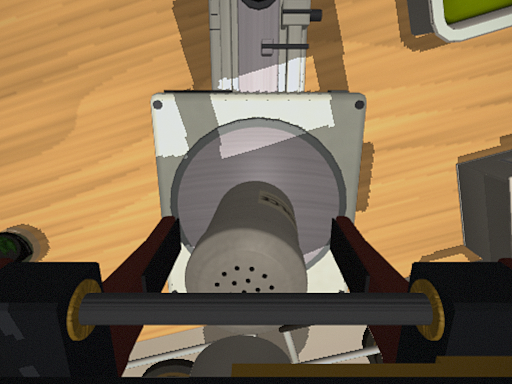

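The shaker stands upright on the dome, free between the open fingers, leaning about 2°. I'll lift straight away and go over to the knob.

```bash
python3 -m creep '[[[0,0,0,0,0,1,1],[0,0,0,0,0,3,1],[0,0,0,0,0,6,1],[0,0,0,0,0,9,1],[0,0,0,0,0,11,1]]]'
python3 -m creep '[[[0,0,0,-3,1,0,1],[0,0,0,-7,2,0,1],[0,0,0,-11,3,0,1],[0,0,0,-14.4,4.1,0,1],[0,0,0,-14.4,4.1,0,1]]]'
python3 - <<'E'
from h import *
s=ctrl.state();print(s["ee_pos"],s["eef_rot"])
im,d,W=cloud("wrist")
im,d,W=cloud("top");cv2.imwrite("pics/top3.png",im)
im,d,W=cloud("scene");cv2.imwrite("pics/scene3.png",im)
m=(np.hypot(W[...,0]-.6636,W[...,1]-.0037)<.04)&(W[...,2]>.17)&(W[...,2]<.25);p=W[m];print("sh",m.sum(),p.max(0),p.min(0))
c,R,t=cam("wrist");im,d=ctrl.grab_frame("wrist");cv2.imwrite("pics/w4.png",im)
v,u=np.mgrid[:384,:512];P=np.stack([(u-c["cx"])/c["fx"]*d,(v-c["cy"])/c["fy"]*d,d],-1);W=(P-t)@R
m=(np.hypot(W[...,0]-.5193,W[...,1]-.0448)<.022)&(W[...,2]>.17)&(W[...,2]<.182);p=W[m];print("knob",m.sum(),p.mean(0),p.max(0),p.min(0))
E
```

```text
time: 11.28
ee_pos: [0.6645, 0.0038, 0.3151]
eef_rot: [179.9, 0.2, 164.0]
contact_force: [-0.6, 1.3, 0.4]
opening: 0.0878
grasp_force: 0.0
time: 11.9
ee_pos: [0.518, 0.0453, 0.3127]
eef_rot: [180.0, 0.0, 164.0]
contact_force: [1.4, -0.3, -0.7]
opening: 0.0876
grasp_force: 0.0
[0.51804901 0.0453034  0.31265773] [1.79993269e+02 8.16298660e-03 1.64012506e+02]
sh 658 [0.68261159 0.02963249 0.24198026] [ 0.63582837 -0.02362552  0.17048632]
knob 371 [0.51988533 0.04798646 0.17507796] [0.53081664 0.05828239 0.17724002] [0.51013027 0.03730387 0.17031842]
```

```bash
python3 -m creep '[[[0,0,0,0.1,0,-4,1],[0,0,0,0.1,0,-8,1],[0,0,0,0.1,0,-12,1],[0,0,0,0.1,0,-15,1],[0,0,0,0.1,0,-16.2,1]]]'
python3 -m creep '[[[0,0,0,0,0,0,0.6],[0,0,0,0,0,0,0.4],[0,0,0,0,0,0,0.3],[0,0,0,0,0,0,0.2],[0,0,0,0,0,0,0.1]]]' 40
python3 -m creep '[[[0,0,0,0,0,0,0],[0,0,0,0,0,0,0],[0,0,0,0,0,0,0]]]' 40
```

```text
time: 12.72
ee_pos: [0.5206, 0.0445, 0.1478]
eef_rot: [-179.9, -0.2, 163.9]
contact_force: [-0.1, 0.1, -1.0]
opening: 0.0878
grasp_force: 0.0
time: 13.35
ee_pos: [0.521, 0.0448, 0.1502]
eef_rot: [180.0, 0.0, 164.0]
contact_force: [-0.0, 0.5, -0.5]
opening: 0.0417
grasp_force: 0.0
time: 13.72
ee_pos: [0.5214, 0.0467, 0.1499]
eef_rot: [179.8, 0.0, 163.9]
contact_force: [1.5, 11.3, -2.4]
opening: 0.0214
grasp_force: 40.0
```

Knob gripped, with a side load of 11 N from a ~2 mm offset. I'll relieve it and draw gently to 25 mm along (−0.962, 0.274).

```bash
python3 -m creep '[[[0,0,0,0,0.1,0,0],[0,0,0,0,0.2,0,0],[0,0,0,0,0.2,0,0]]]' 50
python3 -m creep '[[[0,0,0,-0.3,0.1,0,0],[0,0,0,-0.7,0.2,0,0],[0,0,0,-1.1,0.3,0,0],[0,0,0,-1.5,0.4,0,0],[0,0,0,-1.8,0.5,0,0]]]'
python3 -m creep '[[[0,0,0,-0.3,0.1,0,0],[0,0,0,-0.5,0.15,0,0],[0,0,0,-0.6,0.2,0,0],[0,0,0,-0.6,0.2,0,0],[0,0,0,-0.6,0.2,0,0]]]'
cat > m.py <<'E'
from h import *
import sys
s=ctrl.state();print(s["ee_pos"],s["contact_force"],s["grasp_force"])
im,d,W=cloud("wrist");cv2.imwrite(f"pics/w{sys.argv[1]}.png",im)
im,d,W=cloud("scene");cv2.imwrite(f"pics/s{sys.argv[1]}.png",cv2.resize(im[170:280,190:300],None,fx=5,fy=5,interpolation=cv2.INTER_CUBIC))
c,R,t=cam("wrist")
for p in((.5335,.062,.1225),(.5815,.0505,.125)):
    q=R@np.array(p)+t;print(q[:2]/q[2]*c["fx"]+[c["cx"],c["cy"]])
E
python3 m.py 5
```

```text
time: 14.1
ee_pos: [0.5214, 0.0468, 0.1499]
eef_rot: [180.0, 0.1, 164.0]
contact_force: [3.3, 1.4, -1.6]
opening: 0.0214
grasp_force: 50.0
time: 14.72
ee_pos: [0.5036, 0.052, 0.1499]
eef_rot: [179.9, 0.1, 163.9]
contact_force: [6.7, 1.7, -5.6]
opening: 0.0214
grasp_force: 50.0
time: 15.35
ee_pos: [0.4977, 0.0537, 0.1499]
eef_rot: [180.0, 0.1, 163.9]
contact_force: [5.4, 1.3, -5.4]
opening: 0.0217
grasp_force: 50.0
[0.49765256 0.05369992 0.14988496] [ 5.44408967  1.28642028 -5.37312763] 49.9985271692276
[281.59238408 267.683851  ]
[283.35515845 330.92126297]
```

View pics/w5.png

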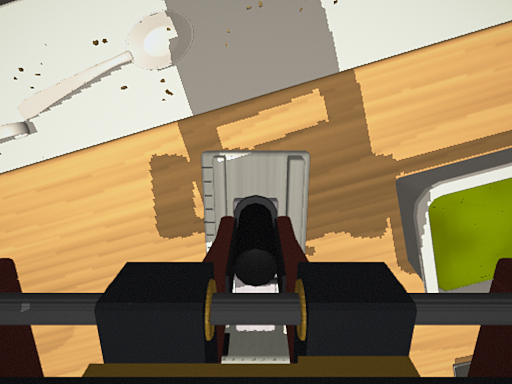

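The wrist view now shows only the gripped knob at (255,265); the fingers hide the pointer and clip. I'll check the scene camera, which looks from the left.

View pics/s5.png

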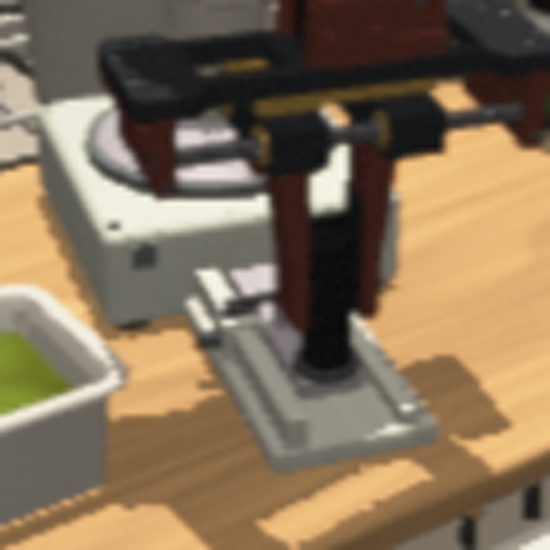

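The scene crop shows the pointer blade at about (250,298) lying over the clip at (205–230,275–315), so it is close. I'll check the offset with profiles along the rail in the scene and top images, before and after.

Run:
```python
from h import *
a=np.radians(-15.9);X=np.array([np.cos(a),np.sin(a)]);Y=np.array([-X[1],X[0]]);O=np.array([.6636,.0037])-.05*X
xs=np.arange(-106,-48,2.)
print("x   ",xs.astype(int))
now,_=ctrl.grab_frame("scene");tnow,_=ctrl.grab_frame("top")
for lab,n,im in(("scene0","scene",np.load("scene0.npz")["im"]),("sceneN","scene",now),("top0","top",np.load("top0.npz")["im"]),("topN","top",tnow)):
    c,R,t=cam(n)
    for y in(19,23,27,31):
        P=np.array([[*(O+X*x/1e3+Y*y/1e3),.1235] for x in xs]);q=P@R.T+t
        uv=(q[:,:2]/q[:,2:]*[c["fx"],c["fy"]]+[c["cx"],c["cy"]]).astype(np.float32)
        g=cv2.remap(im.min(2),uv[:,0],uv[:,1],cv2.INTER_LINEAR).ravel()
        print(lab,y,g)
# last picture
c,R,t=cam("scene")
A=np.load("scene0.npz")["im"]
f=lambda i:cv2.resize(i[215:250,215:255],None,fx=9,fy=9,interpolation=cv2.INTER_NEAREST)
cv2.imwrite("pics/cmp.png",np.hstack([f(A),f(now)]))
```

```text
x    [-106 -104 -102 -100  -98  -96  -94  -92  -90  -88  -86  -84  -82  -80
  -78  -76  -74  -72  -70  -68  -66  -64  -62  -60  -58  -56  -54  -52
  -50]
scene0 19 [127 158 182 197 201 202 201 202 191 179 158 135 120 112 112 133 154 173
 186 191 193 195 176 147 119  94  68  71  83]
scene0 23 [165 175 168 168 176 197 197 168 133 115  97 106 124 135 150 166 173 176
 176 177 169 163 160 132 104  83  73  71  82]
scene0 27 [128 125 124 153 181 200 213 173 123  98 100 109 113 115 129 131 129 128
 136 135 122 123 121 112  92  69  76  85  94]
scene0 31 [207 184 160 173 202 217 208 182 134  94 114 148 176 201 216 200 189 202
 216 217 215 217 196 173 142 109  92 115 139]
sceneN 19 [104 104 108 120 143 165 180 198 187 176 150 115  83  74  76 115 155 185
 199 207 207 208 207 206 206 201 197 172 140]
sceneN 23 [112 116 125 135 146 151 147 131 109  95  77  57  47  58  81 107 145 172
 175 178 173 172 174 176 177 172 166 158 128]
sceneN 27 [102 103 104 115 124 126 127 108  82  64  56  52  51  50  73  97 113 121
 135 135 123 128 131 131 126 131 136 133 125]
sceneN 31 [126 122 118 123 130 132 125 110 
[... 401 characters left out ...]
154 166 175 174 175
 180 182 181 178 163 141 129 155 171 180 181]
top0 31 [171 169 172 177 177 175 175 176 177 178 178 169 157 156 168 176 173 173
 174 174 170 170 163 142 139 150 171 176 177]
topN 19 [154 153 151 150 148 145 143 141 139 135 132 128 125 121 116 111 104 111
 128 152 163 169 172 173 170 165 163 166 167]
topN 23 [153 152 151 149 147 144 143 139 136 134 130 126 122 119 111 106 107 127
 149 168 173 171 170 170 169 167 165 167 169]
topN 27 [155 152 149 148 146 143 140 136 134 131 127 123 119 114 110 102 124 149
 172 181 183 183 183 184 184 183 183 184 185]
topN 31 [152 150 147 146 145 143 141 137 132 127 125 122 115 106 104 114 140 162
 172 173 172 174 176 174 172 174 182 182 181]
```

View pics/cmp.png

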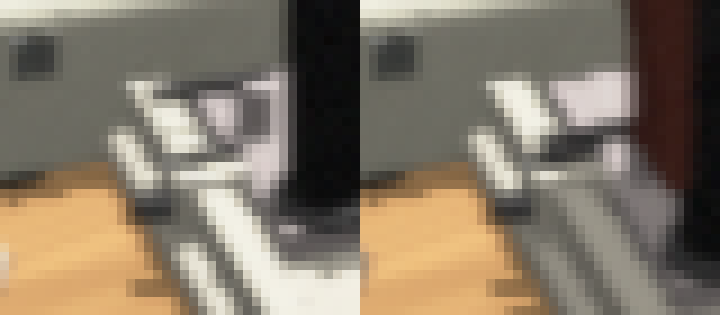

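Before the draw (left) the ridge lies ahead of the pointer. Now (right) the blade covers the ridge in one dark band around (575,148). The ridge-to-pointer distance measured about 22.5 mm from the top, 24 mm from the wrist and 25–28 mm from the scene, so 24.7 mm is well inside ±6 mm. I'll hold, confirm the shaker and hand in.

```bash
python3 -m creep '[[[0,0,0,0,0,0,0],[0,0,0,0,0,0,0],[0,0,0,0,0,0,0],[0,0,0,0,0,0,0],[0,0,0,0,0,0,0]]]' 50
python3 - <<'E'
from h import *
for n in("scene","top"):
    im,d,W=cloud(n);m=(np.hypot(W[...,0]-.6636,W[...,1]-.0037)<.045)&(W[...,2]>.185)&(W[...,2]<.246);p=W[m]
    print(n,m.sum(),p.size and (p.max(0),p.min(0)))
E
```

```text
time: 16.18
ee_pos: [0.4977, 0.0537, 0.1499]
eef_rot: [180.0, 0.1, 163.9]
contact_force: [7.0, 0.3, -5.0]
opening: 0.0213
grasp_force: 50.0
scene 381 (array([0.68424179, 0.0280191 , 0.24208349]), array([ 0.63634917, -0.02309004,  0.18892658]))
top 425 (array([0.68983305, 0.02604624, 0.24373545]), array([ 0.63593269, -0.02980462,  0.18546057]))
```

```bash
python3 -c "
from plant import ctrl
print(ctrl.close_job())"
```

```text
the job is handed in; nothing more can be done
None
```

I handed the job in at about 16 s with the shaker balanced on the crown and untouched, and the knob held drawn out 24.7 mm. My estimates of the mark ran from 22.5 to 28 mm, all within the 6 mm tolerance; no verdict came back.

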